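# Face the sample jar's label to the front on the bench shaker and clamp it

### The arm

A 6-joint arm with a two-finger parallel gripper is mounted at the origin on a cart in front of the work surface, level with it; the furniture and walls round the work are solid. World frame = base frame: x ahead of the robot, y to its left, z up, the work surface at z = 0. Lengths are in m, angles in rad, forces in N, time in s.
With the tool pointing down it reaches from about 0.3 to 0.75 m from the base axis. Payload 8.5 kg.
Tool frame: the origin (TCP) lies midway between the tips of the shut fingers; the grasp point (between the pads) lies 19 mm behind it; z points along the fingers, y is the line along which they close (so a half turn about z gives the same grasp; the last joint's range is limited). The gripper opens to 85 mm and grips with 20 to 120 N. Pads are 22 mm wide; open, the fingers measure 114 mm over their backs; the gripper's body (76 mm by 85 mm) begins 54 mm behind the grasp point. The pads swing forward as they close: fully open they stand 13 mm farther back than shut.
Start: joints at [0.967, 0.381, 1.297, -0, 1.464, -0.215], TCP at [0.208, 0.509, 0.195] pointing down, gripper open.
Joint ranges: [-3.11, 3.11], [-0.89, 2.33], [0.22, 2.48], [-1.42, 4.56], [0.17, 2.85], [-2.88, 2.88]. Speed limits (rad/s): [2.39, 2.39, 3.14, 3.14, 3.14, 3.14].

### API

Orientations are given as a unit quaternion [w, x, y, z].
In Python, from workcell import manip gives the robot as it stands.
- The arm moves only by the shell command python3 -m pendant 'ROWS' [FORCE]. ROWS is JSON, a list that holds one entry, the list of rows, each a list of 7 numbers: the shift along the tool's x, y, z in cm, then the turn, a rotation vector about the tool's x, y, z in degrees, then the closure, from 0 (fully open) to 1 (shut). A call has 1 to 12 rows; each row is the pose to reach, as a shift and turn from the pose commanded when the call began, along the tool's axes at that moment; what a row does not reach only later rows make up. A row lasts 1/8 s, in which the tool goes at most 62.5 mm and 10.7 degrees, less where a joint would pass 70% of its speed; a pose out of reach is approached as far as the arm can. A call with a gripper value outside its range is refused whole. The fingers move at their own pace and stop on an object; FORCE is the grip in N (left out, the last holds). Time passes only in rows, so rows that repeat a pose let the fingers close. It gives the time, the measured TCP pose, the force, the opening and the grip force at its end, in the units of the state.
- manip.state(): the state, without advancing time (a new reading comes with each control period).
- manip.camera(name): name is "side" or "top"; returns a dict with "pixels" (480x640x3 uint8, red, green, blue), "range_z" (480x640 float32, m along the optical axis (not along the pixel's ray), 0 where there is no reading), "fov_y" (degrees; the focal length in pixels is half the picture's height over the tangent of half this angle, whatever the lens; pixels are square), "cx", "cy" (the principal point, pixels), "camera_from_world" (4x4, takes a point from world to camera coordinates). Camera axes: x right, y up, looking along -z (the intrinsics and any distortion apply to the point x, -y, -z); pixel columns grow to the right and rows downward; lengths in m; the calibration is good to about 2 mm. A picture is of the moment at which its call begins.
- manip.hand_in(): hands the job in; it is judged then, once.
The state is a dict: "time": time; "q": joint angles; "qd": joint speeds; "joint_torque": joint torques, N m; "tool_pos": TCP position; "tool_rot": TCP orientation; "ft_force": force on the tool from outside, world axes, zero at the start; "wrist_torque": the same for the moment, N m; "grip_width": finger opening in m; "grip_force": force on a finger pad.
Only numpy, scipy, OpenCV 4.12 (cv2) and the standard library are available. Lean on these libraries where they do the work, as an engineer would, in place of code of your own. Each camera call takes 0.05 s, during which the arm holds its last target. There are 200 camera calls.

### The job

The big amber glass jar stands in the locating ring of the bench shaker with its label turned away. Leave it standing in the ring and roll it round by the edge of its lid with a fingertip, the clamp still up, until the label faces straight out over the shaker's front control panel; then swing the hold-down clamp over and press it down so that its rubber foot stays bearing on the lid, with the label still facing front. Press gently, because it is glass, and leave the other things on the bench where they are.

Things in the scene. Friction and masses are not known exactly. Their poses are not given: they have to be found in the camera images.
- shaker: low white bench shaker, 190 (x) x 168 (y) x 47 mm, fixed; origin at its underside centre, z up, its -x is the front (grey control panel with dial and switch). On top, round the origin's axis, a black locating ring 114 mm inside, 120 mm outside, 14 mm high; the slick floor in it is 49 mm above the origin. Behind it, a 40 mm wide, 154 mm high steel bracket for the clamp. Only the clamp moves.
- jar: squat amber glass jar, 111 mm wide, 82 mm high, 0.61 to 0.95 kg, loose in the ring (1.5 mm play all round), too wide to grip; origin at its underside centre, z up along its axis, its -x points to the middle of its one label. It turns on the slick floor and stays as left. More than 30 N from the fingers is too much for the glass.
- label (a point): middle of the label (66 mm wide, 38 mm high, white paper), on the jar's wall 55.5 mm from its axis and 29 mm above its underside. The label faces front when this point lies straight in front (-x of the shaker) of the jar's axis.
- lid_top (a point): centre of the flat top of the black screw lid (95 mm in diameter, 82 mm above the jar's underside), 131 mm above the shaker's origin. The lid is tight: jar and lid turn as one. A shut fingertip that presses down near the lid's edge (about 36 mm from the axis) and is carried round the axis takes the jar along at 6 to 14 N, the jar following 65 to 95 % of the travel; under 4 N it mostly slips.
- clamp (a joint): hinge angle of the hold-down clamp, rad, about the shaker's y axis: 0 with its rubber foot 0.5 mm above the lid, growing as it swings up and back (1.57 upright, 1.95 the stop, leaning back); slightly below 0 when the foot bears on the lid. The hinge is stiff (0.1 N m of friction): the clamp stays where it is left.
- clamp_hinge (a point): point on the clamp's hinge axis, in the middle of the bracket, 76 mm behind (+x) and 145 mm above the shaker's origin.
- clamp_knob (a point): centre of the clamp's black ball knob, 24 mm in diameter, 104 mm from the hinge at the end of the steel strap (14 mm wide, 6 mm thick); with the clamp down it lies 28 mm in front of the jar's axis, 16 mm above the lid, and the strap's flat top is 19 mm above the lid. The strap is bare from 64 to 88 mm from the hinge.
- clamp_foot (a point): middle of the underside of the rubber foot (20 mm in diameter) under the strap, 56 mm from the hinge along the strap and 13.5 mm below its axis. Pressing the strap or knob down with about 4 to 8 N once the foot has met the lid is enough; over 30 N on the lid is too much.
- petri_dish: shallow round petri dish, 88 x 88 x 14 mm, lying on the bench; origin at its underside centre. Leave it alone.
- coverslip_box: small white carton, 41 x 53 x 22 mm, on the bench; origin at its underside centre. Leave it alone.
- forceps: steel forceps, 124 x 16 x 9 mm, lying on the bench; origin at its underside centre. Leave it alone.
- marker_pen: marker pen, 17 x 135 x 16 mm, lying on the bench; origin at its underside centre. Leave it alone.
- tissue_pack: flat carton, 67 x 101 x 14 mm, on the bench; origin at its underside centre. Leave it alone.
- magnifier: hand lens with handle, 148 x 62 x 13 mm, lying on the bench; origin at its underside centre. Leave it alone.
Not all that is in view belongs to the job. What is meant by the jar is not turquoise, and is the smaller of those in its own colour.

How it is judged:
By the outcome, as a careful person would: the job done as asked, in the order asked, and still so for the second after the job is handed in, with the robot touching nothing.
It also fails if it takes over 72 s, if anything falls off the work surface, if the arm or the gripper's body presses on something with over 40 N, if the wrist force passes 120 N, or if a joint passes its speed limit or range.

## Working session

There is one attempt and no reset: what is moved stays moved. The work goes in short steps, Python scripts to look and compute and a shell command to move; the robot and the scene stay as the last step left them, time stands still between calls to the robot, and variables do not carry over. Pictures are saved under pics/ and viewed, at most 12 in all, crops included, and the job is handed in when it is done.

```bash
mkdir -p pics; ls; python3 - <<'E'
from workcell import manip
import cv2,numpy as np
s=manip.state(); print(s['time'],s['tool_pos'],s['tool_rot'],s['ft_force'])
for n in("side","top"):
    c=manip.camera(n); cv2.imwrite(f"pics/{n}0.png",c['pixels'][:,:,::-1]); np.savez(f"/tmp/{n}0.npz",**c)
    print(n,c['fov_y'],c['cx'],c['cy'],[k for k in c],c['camera_from_world'].round(3).tolist() if hasattr(c['camera_from_world'],'round') else c['camera_from_world'])
E
```

```text
pics
0.0 [0.20825539 0.50865633 0.19389009] [-3.07548374e-04  1.93141665e-01  9.81170584e-01 -6.97872655e-04] [-0.58247862  0.36754065 -0.60489302]
side 51.65185213603452 317.7161806199492 242.41695528219483 ['pixels', 'range_z', 'fov_y', 'cx', 'cy', 'camera_from_world'] [[0.974, -0.227, 0.008, -0.521], [0.111, 0.508, 0.854, -0.114], [-0.198, -0.831, 0.52, -1.419], [0.0, 0.0, 0.0, 1.0]]
top 52.69999648566861 319.56586746624 240.60525645415842 ['pixels', 'range_z', 'fov_y', 'cx', 'cy', 'camera_from_world'] [[-0.016, -1.0, -0.001, -0.107], [0.994, -0.016, 0.107, -0.527], [-0.107, 0.001, 0.994, -1.111], [0.0, 0.0, 0.0, 1.0]]
```

View pics/side0.png

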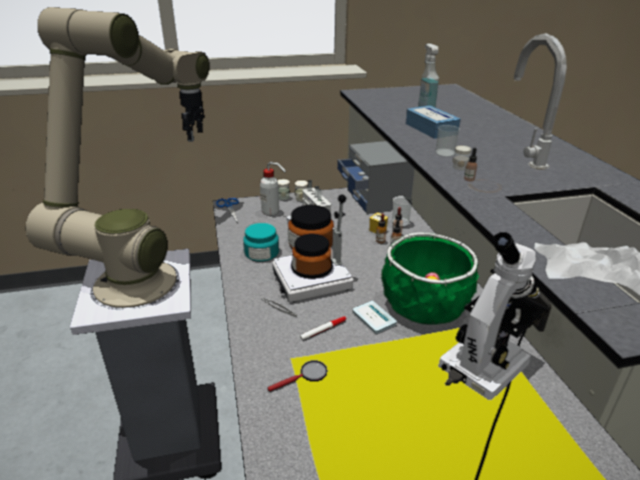

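View pics/top0.png

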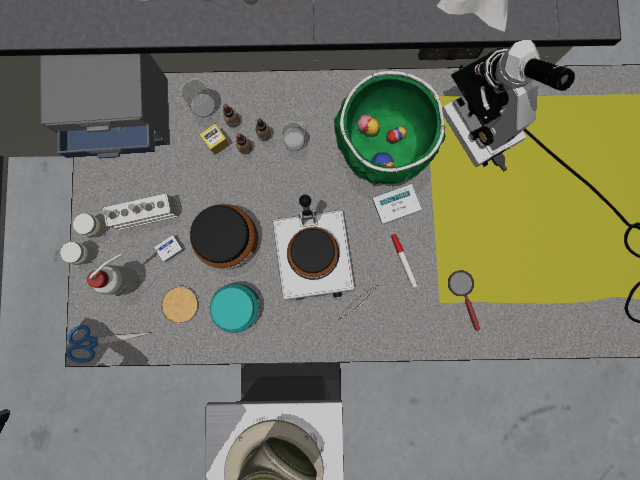

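Candidate jars in the top view:
- Amber on the shaker, at (312,252).
- Larger amber jar, at (222,236).
- Turquoise jar, at (235,307).

The amber one on the shaker fits: it is in the ring, not turquoise, and the smaller of the two ambers. I'll confirm it with a crop and measure it.

```bash
cat > h.py <<'E'
import numpy as np,cv2
def K(c):
    f=240/np.tan(np.radians(float(c['fov_y']))/2); return f,float(c['cx']),float(c['cy'])
def ray(c,u,v):
    f,cx,cy=K(c); M=np.array(c['camera_from_world']); R=M[:3,:3]; o=-R.T@M[:3,3]
    return o,R.T@np.array([(u-cx)/f,-(v-cy)/f,-1])
def plane(c,u,v,z):
    o,d=ray(c,u,v); return o+d*(z-o[2])/d[2]
def proj(c,p):
    f,cx,cy=K(c); q=(np.array(c['camera_from_world'])@np.r_[p,1])[:3]; return cx+f*q[0]/-q[2],cy-f*q[1]/-q[2]
def pts(c):
    f,cx,cy=K(c); v,u=np.mgrid[:480,:640]; z=c['range_z']; M=np.array(c['camera_from_world'])
    P=np.stack([(u-cx)/f*z,-(v-cy)/f*z,-z],-1)-M[:3,3]; return P@M[:3,:3]
E
python3 - <<'E'
from h import *
t=np.load('/tmp/top0.npz'); s=np.load('/tmp/side0.npz')
a=cv2.resize(t['pixels'][190:310,260:370,::-1],None,fx=4,fy=4,interpolation=2); b=cv2.resize(s['pixels'][185:305,260:360,::-1],None,fx=3.9,fy=4,interpolation=2)
cv2.imwrite('pics/crop.png',np.hstack([a[:,:400],b])[:600])
P=pts(t); g=P[185:305,260:370].reshape(-1,3); px=t['pixels'][185:305,260:370].reshape(-1,3).astype(int)
print('bench z',np.median(P[330:340,300:330,2]))
m=(abs(g[:,2]-.131)<.006)&(px.max(1)<70)
l=g[m]; (x,y),r=cv2.minEnclosingCircle(l[:,:2].astype(np.float32)); print('lid',m.sum(),x,y,r,l.mean(0))
m=(abs(g[:,2]-.047)<.006)&(px.min(1)>120); r=cv2.minAreaRect(g[m][:,:2].astype(np.float32)); print('shaker',r,cv2.boxPoints(r),np.median(g[m][:,2]))
m=(g[:,2]>.145); k=g[m]; i=np.argsort(-k[:,2]); print('high',m.sum()); print(k[i][::max(1,len(i)//15)].round(3))
E
```

```text
bench z -8.039040061269794e-05
lid 1541 0.5048831701278687 -0.09790591150522232 0.05877550691366196 [ 0.49350578 -0.0987929   0.13097162]
shaker ((0.4939979016780853, -0.0975586324930191), (0.1833176165819168, 0.16058169305324554), 7.012825965881348) [[ 0.39322197 -0.02905922]
 [ 0.41282767 -0.18843956]
 [ 0.5947738  -0.16605805]
 [ 0.57516813 -0.0066777 ]] 0.047083918201206866
high 322
[[ 0.404 -0.114  1.161]
 [ 0.404 -0.114  1.161]
 [ 0.404 -0.114  1.161]
 [ 0.579 -0.085  0.262]
 [ 0.578 -0.094  0.259]
 [ 0.572 -0.086  0.258]
 [ 0.579 -0.086  0.256]
 [ 0.569 -0.088  0.255]
 [ 0.568 -0.088  0.251]
 [ 0.563 -0.091  0.212]
 [ 0.564 -0.081  0.208]
 [ 0.574 -0.093  0.204]
 [ 0.572 -0.094  0.191]
 [ 0.564 -0.085  0.153]
 [ 0.565 -0.087  0.151]
 [ 0.563 -0.089  0.146]]
```

View pics/crop.png

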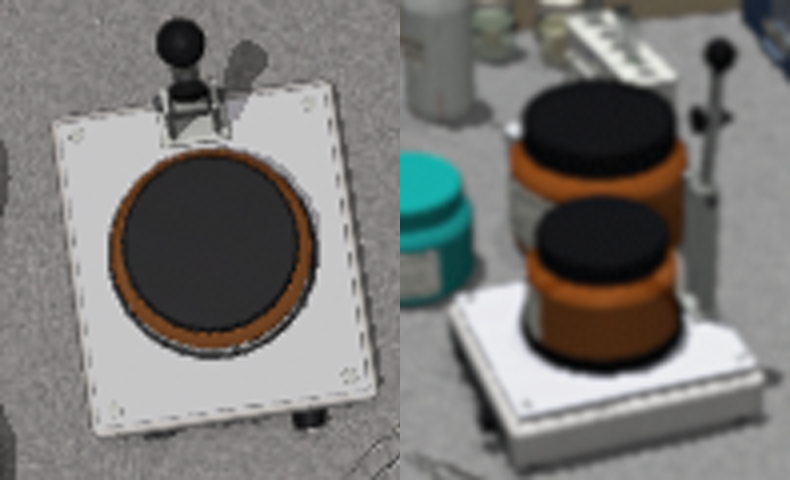

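The crop confirms the smaller amber jar, in the ring on the white shaker. The clamp is up behind it, with its knob at about (305,200) in the top view. A pale patch on the jar's left limb, at crop (535,310), may be the label edge. I'll sample the wall colours by azimuth to check.

```bash
python3 - <<'E'
from h import *
s=np.load('/tmp/side0.npz');t=np.load('/tmp/top0.npz')
lc=plane(t,312,252,.131); print(lc)
P=pts(t); 
# lid centre: dark mask contour
px=t['pixels'].astype(int); m=((px.max(2)<70)&(abs(P[:,:,2]-.131)<.006)).astype(np.uint8); m[:225]=0
n,lab,st,ce=cv2.connectedComponentsWithStats(m); i=1+np.argmax(st[1:,4]*(abs(ce[1:,0]-312)<30)); 
cn=max(cv2.findContours((lab==i).astype(np.uint8),0,1)[0],key=len); e=cv2.fitEllipse(cn); print(e); c0=plane(t,*e[0],.131); print('lid',c0, e[1][0]/ (K(t)[0])*1.0)
for dz in(.062,.072,.08,.088,.094):
  print(dz)
  for a in range(165,360,6):
    A=np.radians(a); u,v=proj(s,[c0[0]+.0555*np.cos(A),c0[1]+.0555*np.sin(A),dz]); 
    print(a-360 if a>180 else a,(round(u),round(v)),s['pixels'][int(round(v)),int(round(u))].tolist(),end=' ')
  print()
cv2.imwrite('pics/crop2.png',cv2.resize(s['pixels'][230:290,280:345,::-1],None,fx=9,fy=9,interpolation=2))
# clamp knob: dark pts high
g=P[190:225,290:325].reshape(-1,3); k=g[(g[:,2]>.22)&(g[:,2]<.3)]; print('knob',k.mean(0),k[:,2].max(),len(k))
E
```

```text
[ 0.48989267 -0.09833504  0.131     ]
((312.1841125488281, 250.39822387695312), (43.306861877441406, 43.53017807006836), 19.304140090942383)
lid [ 0.49331477 -0.09877575  0.131     ] 0.08937761085466352
0.062
165 (292, 262) [92, 93, 93] 171 (292, 263) [86, 86, 85] 177 (292, 264) [81, 81, 78] -177 (292, 265) [72, 72, 69] -171 (293, 266) [80, 81, 76] -165 (294, 267) [93, 92, 85] -159 (295, 268) [90, 82, 73] -153 (296, 269) [72, 53, 42] -147 (297, 270) [59, 35, 19] -141 (299, 271) [60, 34, 16] -135 (300, 272) [50, 29, 17] -129 (302, 272) [62, 35, 16] -123 (304, 273) [56, 31, 14] -117 (306, 273) [63, 34, 16] -111 (308, 273) [64, 36, 16] -105 (310, 273) [67, 37, 15] -99 (313, 273) [67, 37, 16] -93 (315, 273) [65, 36, 16] -87 (317, 273) [63, 35, 16] -81 (319, 273) [53, 30, 15] -75 (321, 272) [62, 34, 16] -69 (322, 272) [58, 33, 16] -63 (324, 271) [57, 32, 15] -57 (326, 270) [56, 31, 14] -51 (327, 269) [58, 32, 15] -45 (328, 268) [59, 32, 15] -39 (329, 267) [56, 31, 14] -33 (330, 266) [49, 28, 13] -27 (330, 265) [51, 28, 12] -21 (331, 264) [41, 33, 29] -15 (331, 263) [39, 31, 27] -9 (331, 2
[... 3272 characters left out ...]
-129 (302, 263) [69, 38, 16] -123 (304, 263) [69, 37, 16] -117 (306, 263) [71, 38, 16] -111 (308, 264) [70, 37, 14] -105 (310, 264) [71, 39, 16] -99 (313, 264) [73, 38, 15] -93 (315, 264) [72, 39, 15] -87 (317, 263) [70, 39, 15] -81 (319, 263) [71, 39, 16] -75 (321, 262) [70, 38, 16] -69 (323, 262) [70, 37, 16] -63 (324, 261) [70, 38, 17] -57 (326, 260) [66, 36, 15] -51 (327, 259) [59, 31, 10] -45 (328, 259) [53, 26, 7] -39 (329, 258) [54, 29, 15] -33 (330, 256) [97, 75, 63] -27 (331, 255) [128, 116, 107] -21 (331, 254) [133, 118, 108] -15 (331, 253) [137, 120, 108] -9 (331, 252) [142, 121, 109] -3 (331, 251) [144, 122, 109] 
knob [ 0.57783035 -0.08767832  0.25666216] 0.26393860093697274 121
```

View pics/crop2.png

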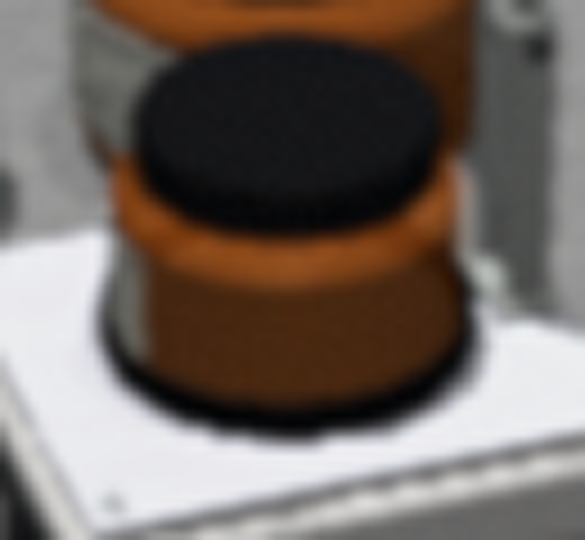

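The label's near edge is at azimuth about −155°. With a half-width of 34° its middle is at about 171°, and the front of the shaker (yaw 7°) is at 187°. So the jar needs roughly +16° CCW. I'll move the shut fingertip over the front of the lid.

```bash
python3 -m pendant '[[[0,0,-3,0,0,0,1],[-6,-6,-3,0,0,0,1],[-10,-10,-3,0,0,0,1],[-14,-14,-3,0,0,0,1],[-18,-18,-3,0,0,0,1],[-22,-22,-3,0,0,0,1],[-26,-26,-3,0,0,0,1],[-30,-30,-3,0,0,0,1],[-34,-34,-3,0,0,0,1],[-38,-38,-3,0,0,0,1],[-42,-42,-3,0,0,0,1],[-45.9,-46.1,-3,0,0,0,1]]]' 30
python3 -c "
from workcell import manip
s=manip.state();print(s['time'],s['tool_pos'],s['tool_rot'],s['ft_force'],s['q'])"
```

```text
time: 1.6
tool_pos: [0.4588, -0.0935, 0.2243]
tool_rot: [-0.0, 0.193, 0.981, 0.0]
ft_force: [-0.2, 0.4, -0.7]
grip_width: -0.0002
grip_force: 0.0
1.6 [ 0.45878135 -0.09351838  0.22434949] [-1.52709351e-04  1.93340262e-01  9.81131746e-01  1.25145463e-04] [-0.18367838  0.39651173 -0.67951926] [-4.54856255e-01  2.14016326e-01  1.45321086e+00  1.64013217e-04
  1.47472502e+00 -1.63653731e+00]
```

```bash
python3 -m pendant '[[[0,0,3,0,0,0,1],[0,0,6,0,0,0,1],[0,0,8,0,0,0,1],[0,0,8.9,0,0,0,1],[0,0,8.9,0,0,0,1]]]'; python3 -m pendant '[[[0,0,0.2,0,0,0,1],[0,0,0.4,0,0,0,1],[0,0,0.5,0,0,0,1],[0,0,0.5,0,0,0,1]]]'
```

```text
time: 2.22
tool_pos: [0.4584, -0.0916, 0.1354]
tool_rot: [-0.0, 0.193, 0.981, 0.0]
ft_force: [0.4, 0.5, -0.1]
grip_width: 0.0002
grip_force: 0.0
time: 2.72
tool_pos: [0.4585, -0.0917, 0.1306]
tool_rot: [0.0, 0.193, 0.981, -0.0]
ft_force: [0.6, -1.3, -0.7]
grip_width: 0.0004
grip_force: 0.0
```

```bash
python3 -m pendant '[[[0,0,0.05,0,0,0,1],[0,0,0.1,0,0,0,1],[0,0,0.1,0,0,0,1]]]'; python3 -m pendant '[[[0,0,0.05,0,0,0,1],[0,0,0.1,0,0,0,1],[0,0,0.1,0,0,0,1]]]'
```

```text
time: 3.1
tool_pos: [0.4585, -0.0916, 0.1295]
tool_rot: [-0.0, 0.193, 0.981, 0.0]
ft_force: [-0.0, -0.2, 0.4]
grip_width: 0.0001
grip_force: 0.0
time: 3.48
tool_pos: [0.4584, -0.0916, 0.1285]
tool_rot: [-0.0, 0.193, 0.981, 0.0]
ft_force: [-0.3, 0.3, 0.4]
grip_width: 0.0002
grip_force: 0.0
```

```bash
python3 -m pendant '[[[0,0,0.1,0,0,0,1],[0,0,0.1,0,0,0,1]]]'|grep -E 'pos|ft'; python3 -m pendant '[[[0,0,0.05,0,0,0,1],[0,0,0.05,0,0,0,1]]]'|grep -E 'pos|ft'; python3 -m pendant '[[[0,0,0.05,0,0,0,1],[0,0,0.05,0,0,0,1]]]'|grep -E 'pos|ft'
```

```text
tool_pos: [0.4584, -0.0916, 0.1274]
ft_force: [0.5, 0.5, -0.6]
tool_pos: [0.4584, -0.0916, 0.127]
ft_force: [0.1, -0.6, -0.6]
tool_pos: [0.4585, -0.0917, 0.1265]
ft_force: [0.4, 0.8, -0.5]
```

```bash
python3 - <<'E'
from workcell import manip
from h import *
s=manip.camera('side');t=manip.camera('top')
p=manip.state()['tool_pos'];print(proj(s,p),proj(t,p))
a=cv2.resize(s['pixels'][215:295,270:350,::-1],None,fx=5,fy=5,interpolation=2);b=cv2.resize(t['pixels'][210:310,262:362,::-1],None,fx=4,fy=4,interpolation=2)
cv2.imwrite('pics/c3.png',np.hstack([a,b]))
E
```

```text
(np.float64(298.43306567507767), np.float64(242.81017431166134)) (np.float64(309.1131752105813), np.float64(266.8981070063054))
```

View pics/c3.png

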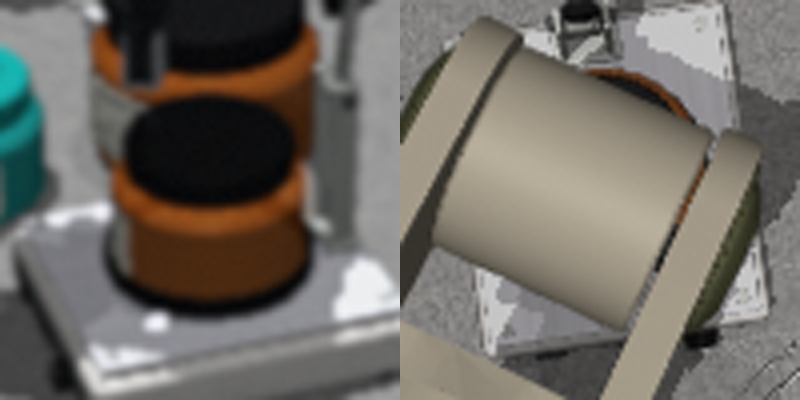

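The top view is hidden by the arm. In the side view the fingertip ends at about (299,232), while the TCP projects to (298,243), so the tip sits above or behind where I expected. I'll check it against the depth.

```bash
python3 - <<'E'
from workcell import manip
from h import *
s=manip.camera('side'); P=pts(s)
print(proj(s,[.4935,-.0985,.131]))
for v in range(222,248,2): print(v,[(s['pixels'][v,u].tolist(),P[v,u].round(3).tolist()) for u in (297,300)])
print(manip.state()['tool_pos'])
E
```

```text
(np.float64(311.3794825180212), np.float64(241.26396428229063))
222 [([14, 15, 17], [0.453, -0.107, 0.201]), ([34, 35, 37], [0.457, -0.128, 0.212])]
224 [([14, 16, 19], [0.453, -0.102, 0.192]), ([44, 46, 48], [0.462, -0.101, 0.191])]
226 [([13, 15, 18], [0.453, -0.106, 0.188]), ([44, 46, 47], [0.462, -0.099, 0.183])]
228 [([12, 13, 16], [0.453, -0.104, 0.181]), ([44, 46, 49], [0.462, -0.1, 0.178])]
230 [([15, 17, 20], [0.452, -0.109, 0.178]), ([43, 46, 49], [0.461, -0.105, 0.175])]
232 [([78, 64, 58], [0.454, -0.099, 0.166]), ([81, 68, 62], [0.461, -0.104, 0.168])]
234 [([90, 60, 40], [0.483, 0.057, 0.067]), ([97, 51, 23], [0.49, 0.047, 0.071])]
236 [([95, 93, 87], [0.48, 0.046, 0.066]), ([41, 30, 24], [0.469, -0.063, 0.13])]
238 [([43, 44, 42], [0.458, -0.073, 0.131]), ([18, 18, 20], [0.467, -0.073, 0.13])]
240 [([12, 12, 12], [0.457, -0.081, 0.13]), ([12, 13, 14], [0.464, -0.087, 0.132])]
242 [([10, 11, 10], [0.455, -0.092, 0.13]), ([11, 12, 13], [0.462, -0.095, 0.131])]
244 [([9, 10, 11], [0.452, -0.104, 0.131]), ([11, 11, 13], [0.459, -0.109, 0.133])]
246 [([8, 8, 10], [0.45, -0.117, 0.133]), ([13, 14, 14], [0.458, -0.115, 0.13])]
[ 0.45849184 -0.09165879  0.12653403]
```

```bash
python3 - <<'E'
from h import *
s=np.load('/tmp/side0.npz'); P=pts(s)
print(proj(s,[.20825,.50866,.194]))
g=P[80:150,170:215].reshape(-1,3); g=g[(np.hypot(g[:,0]-.208,g[:,1]-.509)<.09)]; print(g[:,2].min(), np.percentile(g[:,2],[1,5,20]))
from workcell import manip
print(manip.state()['grip_width'],manip.state()['grip_force'])
E
```

```text
(np.float64(197.366909036784), np.float64(149.48618398042933))
0.24245336312289933 [0.24627771 0.25995569 0.2997878 ]
-0.00025543310653327955 0.0
```

The real fingertip sits about 35 mm above the reported TCP. This also holds in the start picture, and x and y agree. I'll descend on force.

```bash
python3 -m pendant '[[[0,0,1.2,0,0,0,1],[0,0,2.2,0,0,0,1],[0,0,2.2,0,0,0,1]]]'|grep -E 'pos|ft'; for i in 1 2; do :; done; python3 -m pendant '[[[0,0,0.1,0,0,0,1],[0,0,0.2,0,0,0,1],[0,0,0.2,0,0,0,1]]]'|grep -E 'pos|ft'; python3 -m pendant '[[[0,0,0.1,0,0,0,1],[0,0,0.2,0,0,0,1],[0,0,0.2,0,0,0,1]]]'|grep -E 'pos|ft'
```

```text
tool_pos: [0.4579, -0.0914, 0.1035]
ft_force: [0.6, -0.6, -0.7]
tool_pos: [0.4585, -0.0917, 0.1026]
ft_force: [-0.1, 0.8, 0.1]
tool_pos: [0.4584, -0.0916, 0.1004]
ft_force: [0.4, 0.5, 0.5]
```

```bash
for i in 1; do python3 -m pendant '[[[0,0,0.1,0,0,0,1],[0,0,0.2,0,0,0,1],[0,0,0.2,0,0,0,1]]]'|grep -E 'pos|ft'; done; python3 -m pendant '[[[0,0,0.1,0,0,0,1],[0,0,0.1,0,0,0,1]]]'|grep -E 'pos|ft'; python3 -m pendant '[[[0,0,0.1,0,0,0,1],[0,0,0.1,0,0,0,1]]]'|grep -E 'pos|ft'
```

```text
tool_pos: [0.4584, -0.0916, 0.0984]
ft_force: [-0.1, -0.1, -0.9]
tool_pos: [0.4584, -0.0916, 0.0975]
ft_force: [0.0, -0.3, 0.1]
tool_pos: [0.4584, -0.0916, 0.0964]
ft_force: [-0.0, -1.1, 0.1]
```

```bash
python3 -m pendant '[[[0,0,0.1,0,0,0,1],[0,0,0.1,0,0,0,1]]]'|grep -E 'pos|ft'; python3 -m pendant '[[[0,0,0.1,0,0,0,1],[0,0,0.1,0,0,0,1]]]'|grep -E 'pos|ft'; python3 -m pendant '[[[0,0,0.05,0,0,0,1],[0,0,0.05,0,0,0,1]]]'|grep -E 'pos|ft'
```

```text
tool_pos: [0.4584, -0.0916, 0.0955]
ft_force: [-0.3, 0.2, -0.4]
tool_pos: [0.4584, -0.0916, 0.0944]
ft_force: [-0.3, 0.3, 0.1]
tool_pos: [0.4585, -0.0917, 0.0943]
ft_force: [-0.2, -0.6, 3.7]
```

```bash
python3 - <<'E'
from workcell import manip
from h import *
s=manip.camera('side'); P=pts(s)
for u in (296,298,300):
  print(u,[(v,s['pixels'][v,u].tolist(),P[v,u].round(3).tolist()) for v in range(234,246,2)])
g=P[200:250,285:312].reshape(-1,3); k=g[(abs(g[:,0]-.458)<.015)&(abs(g[:,1]+.098)<.02)&(g[:,2]>.135)]; print(np.sort(k[:,2])[:6],len(k))
cv2.imwrite('pics/c4.png',cv2.resize(s['pixels'][210:270,275:350,::-1],None,fx=8,fy=8,interpolation=2))
E
```

```text
296 [(234, [24, 24, 25], [0.45, -0.106, 0.164]), (236, [24, 25, 26], [0.45, -0.104, 0.157]), (238, [27, 28, 29], [0.449, -0.105, 0.151]), (240, [28, 30, 30], [0.449, -0.107, 0.146]), (242, [46, 48, 49], [0.451, -0.096, 0.132]), (244, [14, 14, 15], [0.449, -0.107, 0.133])]
298 [(234, [14, 15, 17], [0.455, -0.104, 0.162]), (236, [14, 15, 17], [0.456, -0.102, 0.155]), (238, [14, 15, 17], [0.455, -0.103, 0.149]), (240, [15, 15, 17], [0.455, -0.106, 0.145]), (242, [42, 43, 45], [0.456, -0.098, 0.133]), (244, [16, 17, 18], [0.455, -0.106, 0.131])]
300 [(234, [37, 39, 41], [0.46, -0.107, 0.163]), (236, [38, 40, 41], [0.46, -0.105, 0.156]), (238, [39, 41, 43], [0.46, -0.105, 0.15]), (240, [38, 40, 42], [0.461, -0.103, 0.142]), (242, [50, 51, 53], [0.461, -0.101, 0.134]), (244, [20, 21, 23], [0.46, -0.107, 0.132])]
[0.13543775 0.13742355 0.13751171 0.13755804 0.13842464 0.13934856] 170
```

View pics/c4.png

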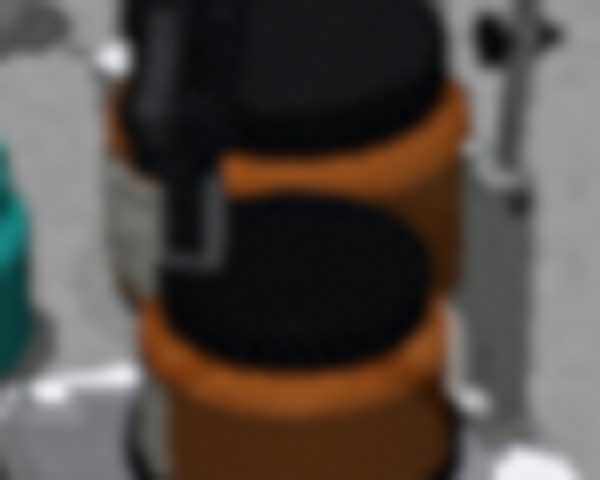

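The tip is on the lid, at crop (195,265), with about 4 N of contact. I'll press a little more and sweep the first 10°.

```bash
python3 -m pendant '[[[0,0,0.05,0,0,0,1],[0,0,0.05,0,0,0,1]]]'|grep -E 'pos|ft'; python3 -m pendant '[[[-0.04,-0.15,0,0,0,0,1],[-0.08,-0.30,0,0,0,0,1],[-0.08,-0.30,0,0,0,0,1]]]'|grep -E 'pos|ft'
```

```text
tool_pos: [0.4587, -0.0918, 0.0942]
ft_force: [-2.8, 1.4, 10.9]
tool_pos: [0.4585, -0.0945, 0.0942]
ft_force: [-0.9, 2.9, 8.9]
```

```bash
python3 -m pendant '[[[-0.05,-0.15,0,0,0,0,1],[-0.10,-0.30,0,0,0,0,1],[-0.16,-0.44,0,0,0,0,1],[-0.23,-0.58,0,0,0,0,1],[-0.23,-0.58,0,0,0,0,1]]]'|grep -E 'pos|ft'; cat > lab.py <<'E'
from workcell import manip
from h import *
s=manip.camera('side'); o=-np.array(s['camera_from_world'])[:3,:3].T@np.array(s['camera_from_world'])[:3,3]
c0=np.array([.4935,-.0985]); I=s['pixels'].astype(np.float32); r=I[:,:,2]/(I[:,:,0]+1)  # blue/red: label ~.9, amber ~.25
r=cv2.resize(r,None,fx=1,fy=1); out=[]
for z in (.070,.076,.082,.088,.093):
    az=np.arange(-165,-95,1.); uv=np.array([proj(s,[c0[0]+.0555*np.cos(a),c0[1]+.0555*np.sin(a),z]) for a in np.radians(az)],np.float32)
    v=cv2.remap(r,uv[:,:1],uv[:,1:],cv2.INTER_LINEAR)[:,0]
    i=np.where(v>.58)[0]; out.append(az[i[-1]] if len(i) else None)
print('label edge az',out); e=np.median([x for x in out if x is not None]); print('edge',e,'centre',e-34.07,'error to front',e-34.07+173)
P=manip.state(); print(P['time'],P['tool_pos'],P['ft_force'])
E
python3 lab.py
```

```text
tool_pos: [0.4584, -0.1006, 0.0942]
ft_force: [-0.9, 3.5, 9.2]
label edge az [np.float64(-144.0), np.float64(-144.0), np.float64(-144.0), np.float64(-144.0), np.float64(-145.0)]
edge -144.0 centre -178.07 error to front -5.069999999999993
8.475 [ 0.45836033 -0.10055812  0.09422112] [-1.57332626  4.36633259  9.72457616]
```

```bash
python3 -m pendant '[[[-0.08,-0.15,0,0,0,0,1],[-0.15,-0.28,0,0,0,0,1],[-0.20,-0.35,0,0,0,0,1],[-0.20,-0.35,0,0,0,0,1]]]'|grep -E 'pos|ft'; python3 lab.py; python3 - <<'E'
from workcell import manip
import cv2
s=manip.camera('side'); cv2.imwrite('pics/c5.png',cv2.resize(s['pixels'][230:290,280:345,::-1],None,fx=9,fy=9,interpolation=2))
E
```

```text
tool_pos: [0.4588, -0.1045, 0.0942]
ft_force: [-1.1, 5.2, 10.2]
label edge az [np.float64(-139.0), np.float64(-139.0), np.float64(-139.0), np.float64(-139.0), np.float64(-140.0)]
edge -139.0 centre -173.07 error to front -0.06999999999999318
9.025 [ 0.45886919 -0.10443849  0.09422893] [0.14396418 5.37547349 9.84821367]
```

View pics/c5.png

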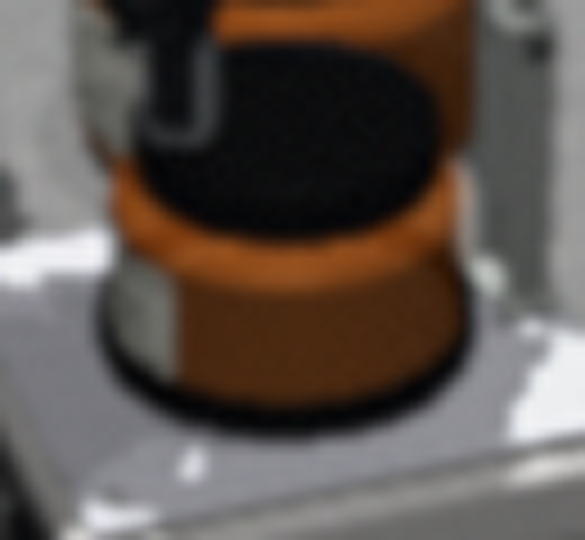

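The label edge is at about −139 to −141°, so the label is practically facing front. I'll nudge 1 mm more, lift off, then turn the tool and travel high over to behind the clamp.

```bash
python3 -m pendant '[[[-0.05,-0.09,0,0,0,0,1],[-0.05,-0.09,0,0,0,0,1]]]'|grep -E 'pos|ft'; python3 -m pendant '[[[0,0,-4,0,0,0,1],[0,0,-9,0,0,0,1],[0,0,-14,0,0,0,1],[0,0,-17,0,0,10,1],[-2,1.2,-17,0,0,20,1],[-4,2.4,-17,0,0,30,1],[-6,3.6,-17,0,0,40,1],[-8,4.8,-17,0,0,50,1],[-10,6,-17,0,0,60,1],[-13.1,7.6,-17,0,0,60.7,1],[-13.1,7.6,-17,0,0,60.7,1]]]'; python3 lab.py; python3 - <<'E'
from workcell import manip
from h import *
s=manip.camera('side');P=pts(s); p=manip.state()['tool_pos']
g=P[130:260,300:380].reshape(-1,3); k=g[(abs(g[:,0]-p[0])<.06)&(abs(g[:,1]-p[1])<.06)&(g[:,2]>.17)]
for z in np.arange(.22,.42,.01):
  q=k[abs(k[:,2]-z)<.005]
  if len(q): print(round(z,3),len(q),q[:,:2].min(0).round(3),q[:,:2].max(0).round(3))
cv2.imwrite('pics/c6.png',cv2.resize(s['pixels'][150:290,270:400,::-1],None,fx=4.2,fy=4.2,interpolation=2))
E
```

```text
tool_pos: [0.459, -0.1055, 0.0942]
ft_force: [-1.9, 4.5, 9.3]
time: 10.7
tool_pos: [0.6098, -0.0851, 0.2619]
tool_rot: [-0.001, 0.662, 0.749, -0.0]
ft_force: [0.0, -0.4, -0.2]
grip_width: 0.0003
grip_force: 0.0
label edge az [np.float64(-139.0), np.float64(-139.0), np.float64(-139.0), np.float64(-138.0), np.float64(-138.0)]
edge -139.0 centre -173.07 error to front -0.06999999999999318
10.75 [ 0.60889024 -0.08521331  0.26243584] [-0.52019172  1.03225674 -1.06434085]
0.22 14 [ 0.572 -0.098] [ 0.58  -0.085]
0.23 15 [ 0.572 -0.098] [ 0.579 -0.081]
0.24 9 [ 0.569 -0.102] [ 0.584 -0.089]
0.25 34 [ 0.567 -0.106] [ 0.587 -0.082]
0.26 20 [ 0.569 -0.101] [ 0.587 -0.085]
0.3 8 [ 0.601 -0.1  ] [ 0.614 -0.083]
0.31 35 [ 0.594 -0.101] [ 0.621 -0.086]
0.32 38 [ 0.594 -0.103] [ 0.621 -0.081]
0.33 41 [ 0.594 -0.1  ] [ 0.623 -0.084]
0.34 42 [ 0.591 -0.104] [ 0.634 -0.083]
0.35 98 [ 0.575 -0.105] [ 0.644 -0.075]
0.36 106 [ 0.563 -0.107] [ 0.65  -0.071]
0.37 121 [ 0.558 -0.109] [ 0.66  -0.068]
0.38 127 [ 0.55 -0.11] [ 0.668 -0.077]
0.39 168 [ 0.549 -0.11 ] [ 0.668 -0.069]
0.4 143 [ 0.556 -0.111] [ 0.659 -0.083]
0.41 135 [ 0.566 -0.108] [ 0.649 -0.08 ]
```

View pics/c6.png

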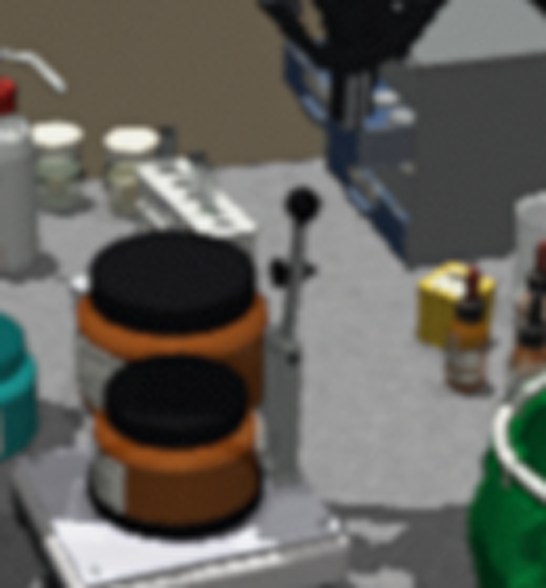

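I see the clamp upright, with its knob at crop (302,205), and the fingers up and behind it at (355,100). The label still faces front. Next I'll lower behind the strap and start tipping it forward.

```bash
python3 -m pendant '[[[0.13,0,3.5,0,0,0,1],[0.13,0,7.2,0,0,0,1],[0.13,0,7.2,0,0,0,1],[0.13,-0.7,7.2,0,0,0,1],[0.13,-1.4,7.2,0,0,0,1],[0.13,-1.4,7.2,0,0,0,1]]]'|grep -E 'time|pos|ft'; python3 -m pendant '[[[0,-0.4,0,0,0,0,1],[0,-0.9,0,0,0,0,1],[0,-1.4,0,0,0,0,1],[0,-1.9,0,0,0,0,1],[0,-2.4,0,0,0,0,1]]]'|grep -E 'pos|ft'
```

```text
time: 11.55
tool_pos: [0.5943, -0.086, 0.1929]
ft_force: [0.1, -0.5, -1.0]
tool_pos: [0.5704, -0.0887, 0.1913]
ft_force: [0.0, -0.1, -0.5]
```

```bash
python3 - <<'E'
from workcell import manip
from h import *
s=manip.camera('side');P=pts(s)
g=P[150:250,290:370].reshape(-1,3); k=g[(abs(g[:,0]-.55)<.06)&(abs(g[:,1]+.09)<.03)&(g[:,2]>.16)]
for z in np.arange(.17,.32,.01):
  q=k[abs(k[:,2]-z)<.005]
  if len(q): print(round(z,3),len(q),q[:,0].min().round(3),np.median(q[:,0]).round(3),q[:,0].max().round(3))
cv2.imwrite('pics/c7.png',cv2.resize(s['pixels'][170:280,280:380,::-1],None,fx=5,fy=5,interpolation=2))
print(manip.state()['ft_force'])
E
```

```text
0.17 10 0.561 0.563 0.567
0.18 8 0.557 0.56 0.563
0.19 16 0.542 0.557 0.563
0.2 32 0.539 0.55 0.569
0.21 21 0.541 0.552 0.566
0.22 13 0.546 0.55 0.554
0.23 21 0.543 0.564 0.577
0.24 48 0.533 0.564 0.584
0.25 76 0.532 0.554 0.584
0.26 54 0.539 0.563 0.584
0.27 42 0.545 0.571 0.601
0.28 101 0.534 0.573 0.61
0.29 89 0.527 0.575 0.609
0.3 97 0.519 0.573 0.609
0.31 92 0.508 0.559 0.609
[ 0.75068996  0.39410335 -0.15697002]
```

View pics/c7.png

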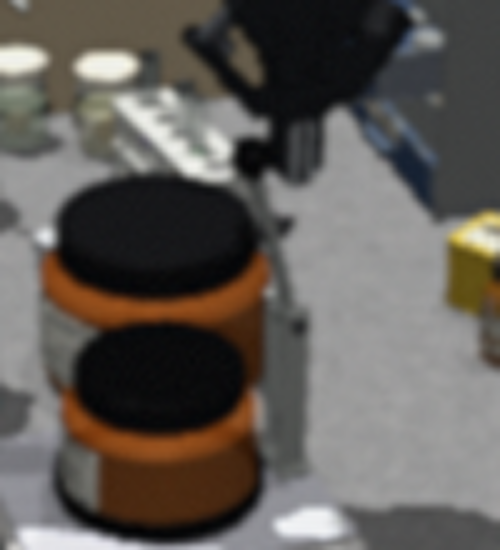

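The clamp is following: its knob is at crop (252,158), θ≈1.33, with the finger right behind it. I'll drop the tip below the knob onto the strap and follow the arc down.

```bash
python3 -m pendant '[[[0,0,0.6,0,0,0,1],[0,0,1,0,0,0,1],[0,-0.7,1,0,0,0,1],[0,-1.4,1,0,0,0,1],[0,-2.1,1.3,0,0,0,1],[0,-2.8,1.6,0,0,0,1],[0,-3.5,1.95,0,0,0,1],[0,-4.2,2.3,0,0,0,1],[0,-4.2,2.3,0,0,0,1]]]'|grep -E 'time|pos|ft'; python3 -m pendant '[[[0,-0.65,0.5,0,0,0,1],[0,-1.3,1.05,0,0,0,1],[0,-1.8,1.7,0,0,0,1],[0,-2.3,2.35,0,0,0,1],[0,-2.3,2.35,0,0,0,1]]]'|grep -E 'pos|ft'; python3 lab.py;  python3 - <<'E'
from workcell import manip
from h import *
s=manip.camera('side')
cv2.imwrite('pics/c8.png',cv2.resize(s['pixels'][190:290,280:380,::-1],None,fx=5,fy=5,interpolation=2))
E
```

```text
time: 13.35
tool_pos: [0.5285, -0.0938, 0.1683]
ft_force: [1.1, -0.2, -0.5]
tool_pos: [0.5056, -0.0966, 0.1444]
ft_force: [0.5, -0.4, 0.2]
label edge az [np.float64(-139.0), np.float64(-139.0), np.float64(-139.0), np.float64(-139.0), np.float64(-139.0)]
edge -139.0 centre -173.07 error to front -0.06999999999999318
14.025 [ 0.50601255 -0.09663923  0.14483132] [ 0.04203595 -0.52262341  0.08781319]
```

View pics/c8.png

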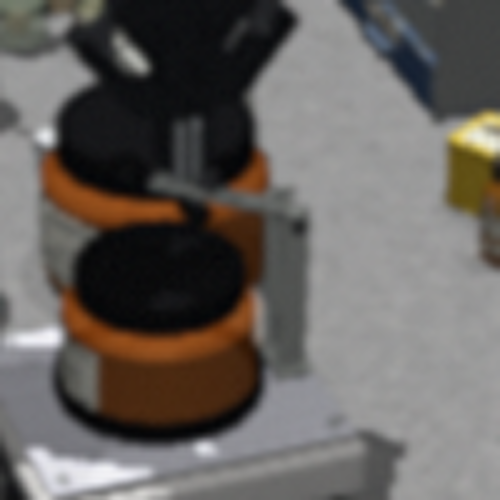

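The strap is nearly down. The tip sits on its bare part between the knob (crop (130,175)) and the foot (195,210). I'll press it down to just short of contact, then in small steps.

```bash
python3 -m pendant '[[[0,-0.4,0.7,0,0,0,1],[0,-0.8,1.4,0,0,0,1],[0,-1.1,2.0,0,0,0,1],[0,-1.1,2.6,0,0,0,1],[0,-1.1,2.9,0,0,0,1],[0,-1.1,2.9,0,0,0,1]]]'|grep -E 'time|pos|ft';python3 -m pendant '[[[0,0,0.1,0,0,0,1],[0,0,0.1,0,0,0,1]]]'|grep -E 'pos|ft';python3 -m pendant '[[[0,0,0.05,0,0,0,1],[0,0,0.05,0,0,0,1]]]'|grep -E 'pos|ft'
```

```text
time: 14.82
tool_pos: [0.4954, -0.0979, 0.1158]
ft_force: [1.0, -0.2, 0.2]
tool_pos: [0.4955, -0.098, 0.1151]
ft_force: [0.1, -0.4, 0.2]
tool_pos: [0.4954, -0.098, 0.1146]
ft_force: [0.2, 0.8, 0.1]
```

```bash
python3 -m pendant '[[[0,0,0.1,0,0,0,1],[0,0,0.1,0,0,0,1]]]'|grep -E 'pos|ft';python3 -m pendant '[[[0,0,0.05,0,0,0,1],[0,0,0.05,0,0,0,1]]]'|grep -E 'pos|ft';python3 -m pendant '[[[0,0,0.05,0,0,0,1],[0,0,0.05,0,0,0,1]]]'|grep -E 'pos|ft'
```

```text
tool_pos: [0.4954, -0.098, 0.1134]
ft_force: [-0.2, -0.1, -1.0]
tool_pos: [0.4954, -0.098, 0.113]
ft_force: [0.2, 0.1, 0.1]
tool_pos: [0.4954, -0.098, 0.1127]
ft_force: [-0.9, 0.9, 2.1]
```

```bash
python3 -m pendant '[[[0,0,0.05,0,0,0,1],[0,0,0.05,0,0,0,1]]]'|grep -E 'pos|ft';python3 -m pendant '[[[0,0,0.03,0,0,0,1],[0,0,0.03,0,0,0,1]]]'|grep -E 'pos|ft'
```

```text
tool_pos: [0.4954, -0.098, 0.1126]
ft_force: [-2.3, -0.2, 6.0]
tool_pos: [0.4955, -0.098, 0.1126]
ft_force: [-3.4, 0.8, 8.6]
```

Pressed at about 8 N with the foot bearing. I'll hold briefly, lift straight off, and check.

```bash
python3 -m pendant '[[[0,0,0,0,0,0,1],[0,0,0,0,0,0,1],[0,0,-0.1,0,0,0,1],[0,0,-1,0,0,0,1],[0,0,-3,0,0,0,1],[0,0,-7,0,0,0,1],[0,0,-12,0,0,0,1],[0,0,-15,0,0,0,1],[0,0,-15,0,0,0,1]]]'|grep -E 'time|pos|ft'; python3 lab.py;  python3 - <<'E'
from workcell import manip
from h import *
s=manip.camera('side'); P=pts(s)
g=P[215:260,285:350].reshape(-1,3); px=s['pixels'][215:260,285:350].reshape(-1,3)
k=(g[:,2]>.138)&(g[:,2]<.2)&(abs(g[:,1]+.095)<.03); q=g[k]; i=np.argsort(q[:,0]); print(q[i][::max(1,len(i)//12)].round(3))
cv2.imwrite('pics/c9.png',cv2.resize(s['pixels'][205:285,280:370,::-1],None,fx=6,fy=6,interpolation=2))
E
```

```text
time: 17.7
tool_pos: [0.4961, -0.0982, 0.264]
ft_force: [0.4, -0.7, -0.5]
label edge az [np.float64(-139.0), np.float64(-139.0), np.float64(-139.0), np.float64(-138.0), np.float64(-139.0)]
edge -139.0 centre -173.07 error to front -0.06999999999999318
17.75 [ 0.49547105 -0.09799541  0.26218593] [ 0.11761326  0.48627795 -0.28293084]
[[ 0.454 -0.11   0.147]
 [ 0.461 -0.116  0.152]
 [ 0.468 -0.109  0.154]
 [ 0.48  -0.102  0.145]
 [ 0.495 -0.098  0.15 ]
 [ 0.507 -0.107  0.157]
 [ 0.514 -0.103  0.145]
 [ 0.527 -0.097  0.143]
 [ 0.542 -0.092  0.148]
 [ 0.558 -0.097  0.145]
 [ 0.564 -0.107  0.15 ]
 [ 0.569 -0.109  0.148]]
```

View pics/c9.png

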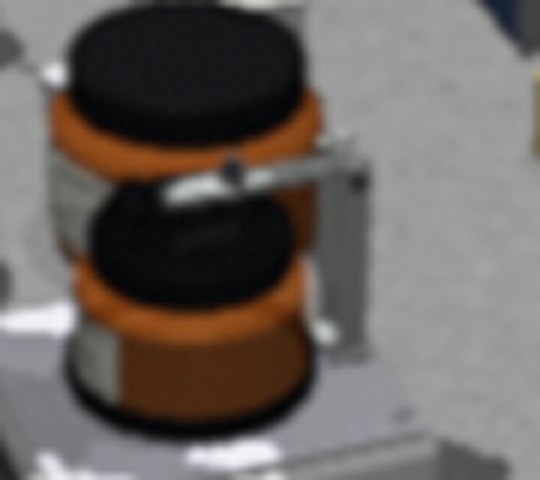

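The clamp is down on the lid: the strap runs from crop (165,190) to (340,160), level at about z = 0.148. The label is still at the front, at crop (95,370), and the arm is clear. I'll hand in.

```bash
python3 -c "
from workcell import manip
print(manip.hand_in())"
```

```text
the job is handed in; nothing more can be done
None
```

I handed the job in at about 18 s: the jar's label faces front to within about 3° by the side camera, the clamp's foot was pressed onto the lid at about 8–9 N and left bearing, and the arm touched nothing else on the bench.

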